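# Punch the drill spot on a new microscope stage disc

### The arm

A 6-joint arm with a two-finger parallel gripper is mounted at the origin on the work surface. World frame = base frame: x ahead of the robot, y to its left, z up, the work surface at z = 0. Lengths are in mm, angles in rad, forces in N, time in s.
With the tool pointing down it reaches from about 275 to 1000 mm from the base axis. Payload 8.4 kg.
Tool frame: the origin (TCP) lies midway between the tips of the shut fingers; the grasp point (between the pads) lies 19 mm behind it; z points along the fingers, x is the direction in which the jaws open and shut, and the axes are right-handed (so a half turn about z gives the same grasp; the last joint's range is limited). The gripper opens to 85 mm and grips with 20 to 120 N. Pads are 22 mm wide; open, the fingers measure 114 mm over their backs; the gripper's body (76 mm by 85 mm) begins 54 mm behind the grasp point. The pads swing forward as they close: fully open they stand 13 mm farther back than shut.
Start: joints at [-1.209, 0.353, 1.633, -0, 1.155, -0.002], TCP at [222.391, -584.098, 231.281] pointing down, gripper open.
Joint ranges: [-2.63, 2.63], [-0.92, 2.1], [0.06, 2.66], [-1.3, 4.44], [0, 2.69], [-3.02, 3.02]. Speed limits (rad/s): [2.22, 2.22, 2.79, 3.14, 3.14, 3.14].

### API

Orientations are given as [roll, pitch, yaw] about the fixed x, y, z axes, in that order (R = Rz(yaw) Ry(pitch) Rx(roll)).
In Python, from rig import sense, grab_frame, camera_model, job gives the robot as it stands.
- The arm moves only by the tool arm_command, never from a script. Its argument "plan" is a list of rows, each an object with "translation": the shift along the tool's x, y, z in cm, a list of three; "twist": the turn about the tool's z in rad; "gripper": the opening, from 0 (shut) to 1 (fully open). A call has exactly 5 rows; each row is the pose to reach, as a shift and turn from the pose measured when the call began, along the tool's axes at that moment; what a row does not reach only later rows make up. A row lasts 1/12 s, in which the tool goes at most 41.7 mm and 7.16 degrees, less where a joint would pass 70% of its speed; a pose out of reach is approached as far as the arm can. A call with a gripper value outside its range is refused whole. The fingers move at their own pace and stop on an object; "squeeze" is the grip in N (left out, the last holds). Time passes only in rows, so rows that repeat a pose let the fingers close, or fill a call up. It gives the time, the measured TCP pose, the force and the opening at its end, in the units of the state.
- sense(): the state, without advancing time (a new reading comes with each control period).
- grab_frame(name): name is "side" or "top"; returns the picture (384x512x3 uint8, blue, green, red); there is no depth.
- camera_model(name): a dict with "fx", "fy", "cx", "cy" (pixels), "pose" (4x4, takes a point from camera to world coordinates). Camera axes: x right, y down, z forward; pixel columns grow to the right and rows downward; lengths in mm; the calibration is good to about 2 mm. A picture is of the moment at which its call begins. camera_model takes no time and is no camera call.
- job.sign_off(): hands the job in, once; it reports no verdict.
The state is a dict: "clock": time; "qpos": joint angles; "qvel": joint speeds; "joint_efforts": joint torques, N m; "eef_pos": TCP position; "tcp_rot": TCP orientation; "contact_force": force on the tool from outside, world axes, zero at the start; "wrist_torque": the same for the moment, N m; "opening": opening from 0.0 (shut) to 1.0 (fully open).
Only numpy, scipy, OpenCV 4.12 (cv2) and the standard library are available. Lean on these libraries where they do the work, as an engineer would, in place of code of your own. Each camera call takes 0.05 s, during which the arm holds its last target.

### The job

Take the red spring-loaded centre punch by its barrel, stand it upright with its clear foot centred on the blue ink spot of the undrilled aluminium stage disc, and press it straight down until its spring snaps. Then let it spring back and leave it standing there, upright and released. Do not fire it anywhere else, and leave the white-lidded specimen jar where it stands.

Things in the scene. Friction and masses are not known exactly. Their poses are not given: they have to be found in the camera images.
- punch_grip (a point): Mid-barrel point, on the axis (z up) of the round loose 124 mm, 240 g punch, 93 mm above its underside when sprung out; moves with the barrel. Clear foot: diameter 50, 14 high. Black sleeve: diameter 30, to 48 mm up. Red barrel with red cap (grip here): diameter 24, from 63 mm up to the top at 124, slides in the sleeve. Lifting the barrel lifts the foot.
- plunger (a joint): How far the barrel is pushed down into the sleeve, m: 0 out, 0.012 fully in. The push starts at about 4 N and climbs to about 17 N at 3 mm; then the hidden spring gives way with a snap and the force falls off to about 3 N at 12 mm. Beyond 9 mm it has surely snapped. It springs back to 0 when let go.
- mark (a point): Centre of the blue ink spot (diameter 18 mm) on top of the undrilled aluminium disc, 22 mm above the table, z up. Disc: diameter 100, 4 thick, clamped on a fixed dark wood block 130 x 130 x 18; its centre lies 15 mm from the spot along -x. Clamps on its rim at +y and -y: 7 mm high, 42 mm from its centre. A like block bears a finished disc with a black drilled hole instead: not that one.
- jar_center (a point): Clear specimen jar with a white lid standing loose on the table, diameter 78, 68 mm tall; the point is its centre, 34 mm above the table.
Not all that is in view belongs to the job. Of the things that look like the part that bears punch_grip, take the one that is farthest from the robot's base at the start. Leave any pink or turquoise look-alike of the part that bears mark alone.

How it is judged (in metres and radians):
On the way:
1. the punch, upright on the blue spot, is pressed until its spring has snapped (value of joint plunger above 0.009 m and horizontal distance between punch_grip and mark below 0.012 m and angle between punch_grip's own z axis and vertical below 0.18 rad), for 0.05 s.
At the end, for the whole second after the job is handed in: The punch has snapped on the blue spot (axis within 12 mm of its centre, within 10 degrees of upright) and now stands released and at rest on the disc, upright within 10 degrees, its axis within 15 mm of the spot's centre, barrel sprung back out; the jar is within 30 mm of where it stood (value of joint plunger below 0.002 m and horizontal distance between punch_grip and mark below 0.015 m and angle between punch_grip's own z axis and vertical below 0.18 rad and z of punch_grip in the frame of mark between 0.088 and 0.097 m and linear speed of punch below 0.02 m/s and distance of jar_center from where it was at the start of the episode below 0.03 m); the robot touches nothing.
It fails at once if the punch is fired away from the blue spot (value of joint plunger above 0.009 m and horizontal distance between punch_grip and mark above 0.02 m).
It fails at once if the specimen jar is knocked more than 30 mm or tipped over (distance of jar_center from where it was at the start of the episode above 0.03 m or angle between jar_center's own z axis and vertical above 0.5 rad).
It also fails if it takes over 40 s, if anything falls off the work surface, if the arm or the gripper's body presses on something with over 40 N, if the wrist force passes 120 N, or if a joint passes its speed limit or range.

## Working session

There is one attempt and no reset: what is moved stays moved. The work goes in short steps, Python scripts to look and compute and a tool call to move; the robot and the scene stay as the last step left them, time stands still between calls to the robot, and variables do not carry over. Pictures are saved under pics/ and viewed, and the job is handed in when it is done.

Besides the shell and the picture viewer there is one more tool, called after "Request:" as name(argument=value, ...), one argument or row to a line, values as JSON. arm_command: Moves the arm, as the interface text tells. Its arguments: {"type":"object","properties":{"plan":{"type":"array","items":{"type":"object","properties":{"translation":{"type":"array","items":{"type":"number"}},"twist":{"type":"number"},"gripper":{"type":"number"}}}},"squeeze":{"type":"number"}},"required":["plan"]}

```bash
mkdir -p pics; python3 - <<'E'
from rig import sense, grab_frame, camera_model, job
import cv2, numpy as np
for n in ("side","top"):
    cv2.imwrite(f"pics/{n}0.png",grab_frame(n)); m=camera_model(n); print(n,{k:(np.round(v,3).tolist()) for k,v in m.items()})
print(sense())
E
```

```text
side {'fx': 400.068, 'fy': 400.068, 'cx': 256.902, 'cy': 196.241, 'pose': [[-0.845, -0.278, 0.456, 139.602], [-0.534, 0.407, -0.741, 783.373], [0.021, -0.87, -0.493, 559.051], [0.0, 0.0, 0.0, 1.0]]}
top {'fx': 403.534, 'fy': 403.534, 'cx': 260.73, 'cy': 191.482, 'pose': [[-0.019, -0.994, 0.109, 444.528], [-1.0, 0.021, 0.014, 83.06], [-0.017, -0.109, -0.994, 1080.529], [0.0, 0.0, 0.0, 1.0]]}
{'clock': 0.1, 'qpos': array([-1.20939264e+00,  3.53586081e-01,  1.63404100e+00,  1.33486011e-05,
        1.15525046e+00, -2.39393406e-03]), 'qvel': array([-0.00135427, -0.00232358, -0.00261394, -0.00036306, -0.00133894,
        0.00166968]), 'joint_efforts': array([-1.38100018e-03, -6.06362844e+01, -3.42820108e+01, -1.54194277e-04,
        4.05205952e-03, -1.85373773e-05]), 'eef_pos': array([ 222.2451681 , -583.6863744 ,  230.64031458]), 'tcp_rot': array([-3.14157737e+00,  1.28484664e-03, -1.20700409e+00]), 'contact_force': array([-0.47817521, -0.45503917,  0.02250364]), 'wrist_torque': array([0.00100254, 0.01658654, 0.02413055]), 'opening': 1.0022086095911453}
```

View pics/side0.png

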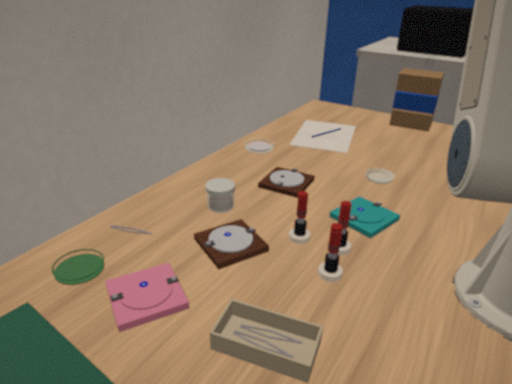

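View pics/top0.png

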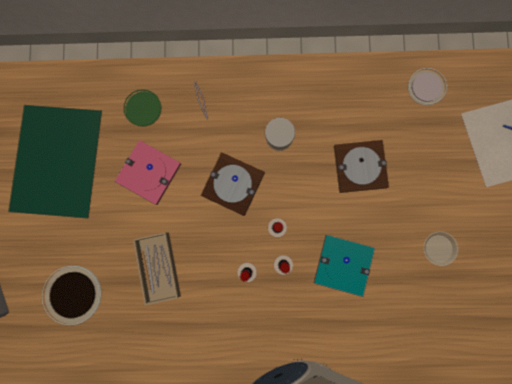

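The side view shows three red punches standing upright. The top view has them at (277,228), (247,273) and (284,265). The undrilled disc with its blue spot is at (235,178) in the top view, the jar is at (280,133), and the drilled disc is at (361,165). Next I'll measure these.

```bash
cat > h.py <<'E'
import cv2, numpy as np
from rig import sense, grab_frame, camera_model, job
def plane(n,u,v,z):
    m=camera_model(n);P=np.array(m["pose"])
    d=P[:3,:3]@np.array([(u-m["cx"])/m["fx"],(v-m["cy"])/m["fy"],1]);o=P[:3,3]
    return o+d*(z-o[2])/d[2]
def proj(n,p):
    m=camera_model(n);P=np.array(m["pose"]);c=P[:3,:3].T@(np.array(p)-P[:3,3])
    return np.array([m["fx"]*c[0]/c[2]+m["cx"],m["fy"]*c[1]/c[2]+m["cy"]])
def blobs(mask,amin=8):
    k,l,s,c=cv2.connectedComponentsWithStats(mask.astype(np.uint8))
    return [(c[i].round(2).tolist(),s[i].tolist()) for i in range(1,k) if s[i][4]>=amin]
E
python3 - <<'E'
from h import *
for n in("side","top"):
    im=cv2.imread(f"pics/{n}0.png").astype(int);b,g,r=im[...,0],im[...,1],im[...,2]
    hsv=cv2.cvtColor(im.astype(np.uint8),cv2.COLOR_BGR2HSV)
    print(n)
    for c,s in blobs((b>g+60)&(b>r+60),5):
        if s[4]<300: print(" blue",c,s,plane(n,*c,22).round(1))
    for c,s in blobs((r>g+70)&(r>b+70)&(g<50)):
        print(" red",c,s,"z93",plane(n,*c,93).round(1),"z124",plane(n,*c,124).round(1))
    white=(hsv[...,1]<60)&(hsv[...,2]>110)
    for c,s in blobs(white,60):
        if s[4]<2500: print(" white",c,s,plane(n,*c,14).round(1),plane(n,*c,68).round(1))
E
python3 - <<'E'
import cv2
a=cv2.imread("pics/top0.png")[120:300,190:330];b=cv2.imread("pics/side0.png")[170:290,180:380]
cv2.imwrite("pics/ca.png",cv2.resize(a,None,fx=3.2,fy=3.2,interpolation=2));cv2.imwrite("pics/cb.png",cv2.resize(b,None,fx=4,fy=4,interpolation=2))
E
```

```text
side
 blue [359.57, 208.71] [358, 208, 5, 2, 7] [ 380.2 -119.8   22. ]
 blue [227.18, 234.0] [225, 233, 5, 3, 11] [598.6 165.7  22. ]
 blue [143.18, 283.86] [140, 282, 7, 5, 22] [634.8 393.7  22. ]
 red [301.84, 195.15] [298, 191, 9, 10, 61] z93 [485.2  17.5  93. ] z124 [462.2  68.4 124. ]
 red [345.15, 208.15] [341, 202, 9, 17, 82] z93 [376.6  15.8  93. ] z124 [360.8  66.9 124. ]
 red [302.5, 207.75] [300, 207, 5, 3, 8] z93 [457.7  68.9  93. ] z124 [436.5 116.5 124. ]
 red [336.44, 228.4] [331, 223, 12, 13, 90] z93 [361.3 103.8  93. ] z124 [346.6 149.  124. ]
 white [324.02, 135.76] [291, 120, 64, 33, 1472] [ 682.6 -575.7   14. ] [ 628.8 -441.    68. ]
 white [258.95, 146.81] [246, 141, 27, 12, 243] [ 827.6 -340.2   14. ] [ 759.5 -228.9   68. ]
 white [379.7, 175.5] [366, 169, 28, 14, 301] [ 400.4 -360.3   14. ] [ 374.6 -247.    68. ]
 white [286.77, 177.64] [270, 170, 35, 17, 442] [ 630.5 -183.7   14. ] [581.9 -87.9  68. ]
 white [220.44, 192.02] [206, 178, 29, 34, 681] [741.5   1.3  14. ] [681.9  78.8  68. ]
 white [230.17, 238.22] [206, 225, 47, 27, 917] [589.7 166.5  14. ] [545.
[... 1805 characters left out ...]
 white [361.72, 165.35] [344, 147, 37, 37, 1012] [ 625.9 -172.1   14. ] [ 616.7 -159.1   68. ]
 white [231.95, 183.34] [214, 165, 37, 37, 999] [584.9 175.   14. ] [577.8 170.3  68. ]
 white [276.54, 227.94] [269, 219, 17, 18, 126] [464.1  58.8  14. ] [463.1  60.1  68. ]
 white [149.46, 268.52] [146, 246, 8, 47, 104] [364.9 393.6  14. ] [368.9 377.9  68. ]
 white [282.23, 262.37] [275, 256, 17, 18, 101] [374.5  46.1  14. ] [378.  48.  68.]
 white [248.21, 270.05] [239, 263, 17, 19, 111] [356.3 135.1  14. ] [360.8 132.5  68. ]
 white [89.09, 291.25] [62, 266, 39, 59, 237] [309.3 551.1  14. ] [316.1 527.4  68. ]
 white [302.69, 376.75] [293, 367, 18, 17, 61] [88.2  1.6 14. ] [106.3   5.7  68. ]
```

View pics/ca.png

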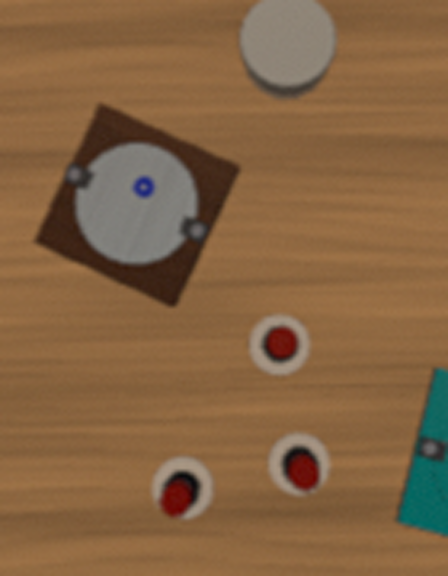

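View pics/cb.png

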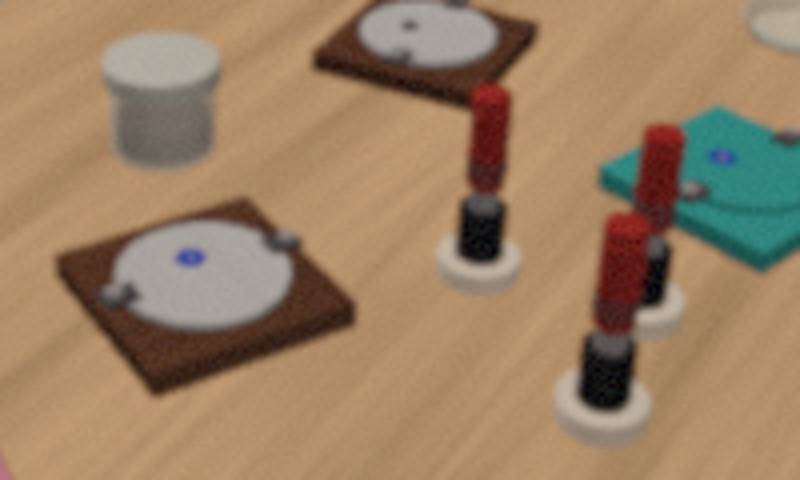

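```bash
cat >> h.py <<'E'
from scipy.spatial.transform import Rotation as R
def go(x,y,z,s=None):
    s=s or sense(); r=R.from_euler("xyz",s["tcp_rot"])
    d=r.inv().apply(np.array([x,y,z])-s["eef_pos"])/10
    print("t",round(s["clock"],2),"pos",s["eef_pos"].round(1),"rot",s["tcp_rot"].round(3),"F",s["contact_force"].round(1),"op",round(s["opening"],3),"-> cm",d.round(2)); return d
E
python3 - <<'E'
from h import *
for z in(0,14,93,124): print(z,proj("side",[465.2,58.5,z]).round(1),proj("top",[465.2,58.5,z]).round(1))
go(465,58.5,200); go(465,58.5,74)
E
```

```text
0 [298.7 238.1] [276.5 227.6]
14 [299.1 233.3] [276.7 227.5]
93 [301.6 204.8] [277.4 226.9]
124 [302.7 193. ] [277.7 226.6]
t 0.1 pos [ 222.2 -583.7  230.6] rot [-3.142e+00  1.000e-03 -1.207e+00] F [-0.5 -0.5  0. ] op 1.002 -> cm [-51.37 -45.54   3.13]
t 0.1 pos [ 222.2 -583.7  230.6] rot [-3.142e+00  1.000e-03 -1.207e+00] F [-0.5 -0.5  0. ] op 1.002 -> cm [-51.36 -45.54  15.73]
```

The side and top views agree on the punch axis at (465, 58.5), so I'll move there.

Request:
arm_command(
  plan=[
    {"translation":[-3,-2.7,0],"twist":0,"gripper":1},
    {"translation":[-6,-5.3,0],"twist":0,"gripper":1},
    {"translation":[-9,-8,0],"twist":0,"gripper":1},
    {"translation":[-12,-10.6,0.5],"twist":0,"gripper":1},
    {"translation":[-15,-13.3,1],"twist":0,"gripper":1},
  ],
  squeeze=60,
)

```text
clock: 0.52
eef_pos: [293.2, -394.5, 220.6]
tcp_rot: [-3.142, 0.001, -1.208]
contact_force: [1.4, 0.4, 0.8]
opening: 0.999
```

Request:
arm_command(
  plan=[
    {"translation":[-3,-2.7,0],"twist":0,"gripper":1},
    {"translation":[-6,-5.3,0],"twist":0,"gripper":1},
    {"translation":[-9,-8,0],"twist":0,"gripper":1},
    {"translation":[-12,-10.6,0.5],"twist":0,"gripper":1},
    {"translation":[-15,-13.3,1],"twist":0,"gripper":1},
  ],
)

```text
clock: 0.93
eef_pos: [364.4, -205.2, 210.9]
tcp_rot: [-3.141, 0.001, -1.208]
contact_force: [1.3, -0.6, -0.6]
opening: 1.001
```

```bash
python3 -c "
from h import *
go(465,58.5,200)"
```

```text
t 0.93 pos [ 364.4 -205.2  210.9] rot [-3.141e+00  1.000e-03 -1.208e+00] F [ 1.3 -0.6 -0.6] op 1.001 -> cm [-21.09 -18.76   1.11]
```

Request:
arm_command(
  plan=[
    {"translation":[-3,-2.7,0],"twist":0,"gripper":1},
    {"translation":[-6,-5.3,0],"twist":0,"gripper":1},
    {"translation":[-9,-8,0],"twist":0,"gripper":1},
    {"translation":[-12,-10.6,0.5],"twist":0,"gripper":1},
    {"translation":[-15,-13.3,1],"twist":0,"gripper":1},
  ],
)

```text
clock: 1.35
eef_pos: [435.8, -15.8, 201.1]
tcp_rot: [-3.14, 0.0, -1.208]
contact_force: [1.0, -0.5, -0.2]
opening: 1.002
```

Request:
arm_command(
  plan=[
    {"translation":[-3,-2.7,0],"twist":0,"gripper":1},
    {"translation":[-5,-4.5,0],"twist":0,"gripper":1},
    {"translation":[-6.1,-5.45,0],"twist":0,"gripper":1},
    {"translation":[-6.1,-5.45,0],"twist":0,"gripper":1},
    {"translation":[-6.1,-5.45,0],"twist":0,"gripper":1},
  ],
)

```text
clock: 1.77
eef_pos: [464.8, 61.0, 200.9]
tcp_rot: [-3.141, 0.0, -1.206]
contact_force: [-0.0, -0.7, 0.1]
opening: 1.002
```

```bash
python3 -c "
from h import *
go(465,58.5,74)
cv2.imwrite('pics/s1.png',grab_frame('side'))"
```

```text
t 1.77 pos [464.8  61.  200.9] rot [-3.141  0.    -1.206] F [-0.  -0.7  0.1] op 1.002 -> cm [ 0.24  0.07 12.69]
```

View pics/s1.png

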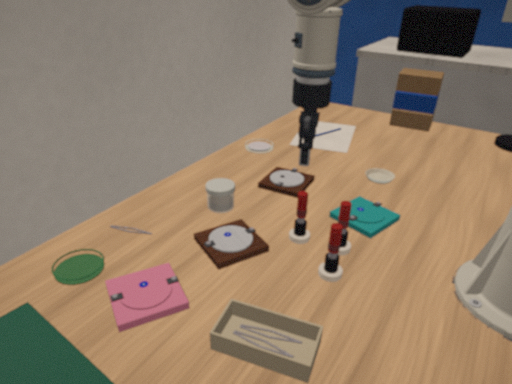

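The open gripper is above the punch, with its tips at about (305,160) in the side view, as expected. Now I'll descend.

Request:
arm_command(
  plan=[
    {"translation":[0.24,0.07,1.5],"twist":0,"gripper":1},
    {"translation":[0.24,0.07,3],"twist":0,"gripper":1},
    {"translation":[0.24,0.07,5],"twist":0,"gripper":1},
    {"translation":[0.24,0.07,7],"twist":0,"gripper":1},
    {"translation":[0.24,0.07,8],"twist":0,"gripper":1},
  ],
)

```text
clock: 2.23
eef_pos: [463.1, 56.3, 119.1]
tcp_rot: [3.139, 0.001, -1.209]
contact_force: [-1.5, 0.5, -0.5]
opening: 1.004
```

```bash
python3 -c "
from h import *
go(465,58.5,74)
cv2.imwrite('pics/s2.png',cv2.resize(grab_frame('side')[130:280,200:400],None,fx=4,fy=4))"
```

```text
t 2.23 pos [463.1  56.3 119.1] rot [ 3.139e+00  1.000e-03 -1.209e+00] F [-1.5  0.5 -0.5] op 1.004 -> cm [-0.14 -0.27  4.51]
```

View pics/s2.png

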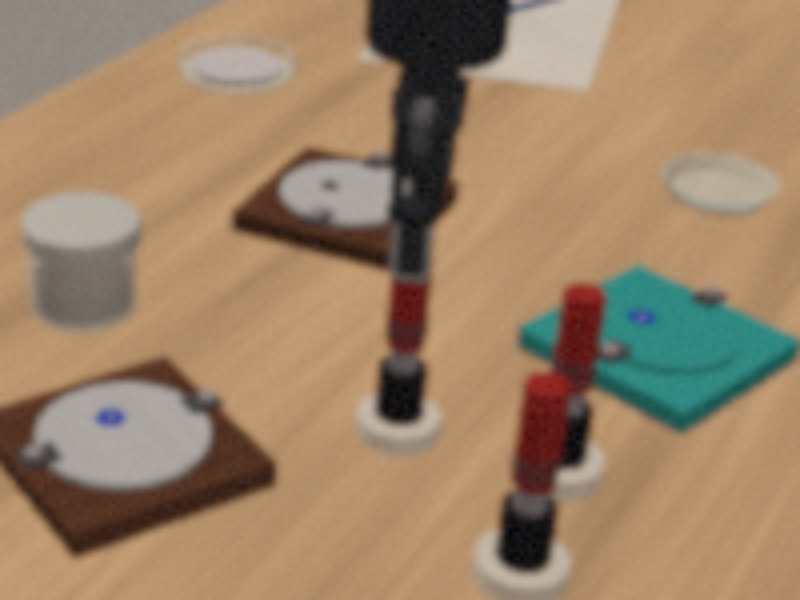

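The fingers straddle the barrel and the punch hasn't moved. I'll go down the rest of the way.

Request:
arm_command(
  plan=[
    {"translation":[-0.14,-0.27,1],"twist":0,"gripper":1},
    {"translation":[-0.14,-0.27,2.5],"twist":0,"gripper":1},
    {"translation":[-0.14,-0.27,4],"twist":0,"gripper":1},
    {"translation":[-0.14,-0.27,4.5],"twist":0,"gripper":1},
    {"translation":[-0.14,-0.27,4.5],"twist":0,"gripper":1},
  ],
)

```text
clock: 2.7
eef_pos: [463.8, 58.3, 72.5]
tcp_rot: [3.136, 0.001, -1.209]
contact_force: [0.0, 0.4, 1.2]
opening: 1.001
```

```bash
python3 -c "
from h import *
go(465,58.5,74)
"
```

```text
t 2.7 pos [463.8  58.3  72.5] rot [ 3.136e+00  1.000e-03 -1.209e+00] F [0.  0.4 1.2] op 1.001 -> cm [ 0.02 -0.12 -0.15]
```

Request:
arm_command(
  plan=[
    {"translation":[0,-0.1,0],"twist":0,"gripper":0.7},
    {"translation":[0,-0.1,0],"twist":0,"gripper":0.45},
    {"translation":[0,-0.1,0],"twist":0,"gripper":0.35},
    {"translation":[0,-0.1,0],"twist":0,"gripper":0.28},
    {"translation":[0,-0.1,0],"twist":0,"gripper":0.2},
  ],
)

```text
clock: 3.12
eef_pos: [465.1, 58.7, 73.0]
tcp_rot: [3.137, 0.001, -1.209]
contact_force: [0.6, 1.1, 0.4]
opening: 0.299
```

Request:
arm_command(
  plan=[
    {"translation":[0,0,0],"twist":0,"gripper":0.1},
    {"translation":[0,0,0],"twist":0,"gripper":0.0},
    {"translation":[0,0,0],"twist":0,"gripper":0.0},
    {"translation":[0,0,0],"twist":0,"gripper":0.0},
    {"translation":[0,0,0],"twist":0,"gripper":0.0},
  ],
)

```text
clock: 3.53
eef_pos: [465.2, 58.7, 73.1]
tcp_rot: [3.137, 0.001, -1.209]
contact_force: [0.2, -0.3, 2.3]
opening: 0.265
```

```bash
python3 -c "
from h import *
go(465,58.5,74)
cv2.imwrite('pics/s3.png',cv2.resize(grab_frame('side')[130:280,200:400],None,fx=4,fy=4))"
```

```text
t 3.53 pos [465.2  58.7  73.1] rot [ 3.137e+00  1.000e-03 -1.209e+00] F [ 0.2 -0.3  2.3] op 0.265 -> cm [ 0.01  0.03 -0.09]
```

View pics/s3.png

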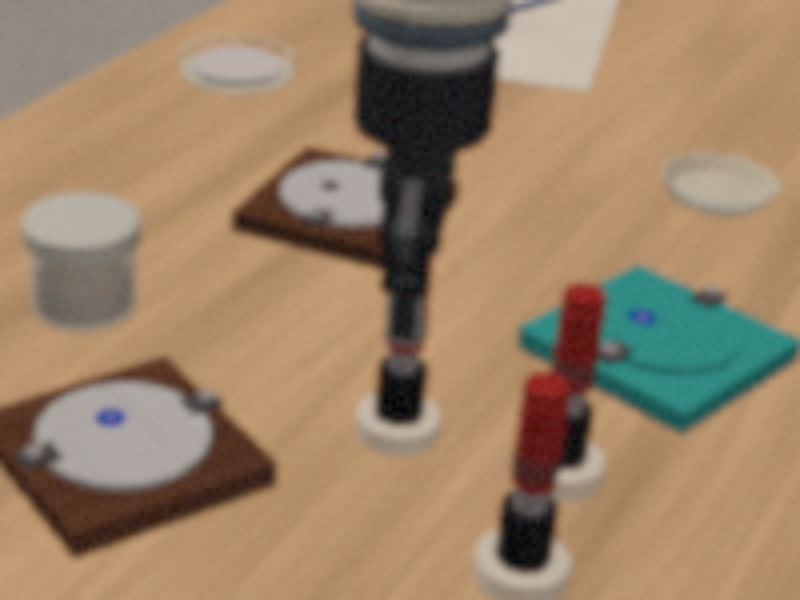

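The barrel is gripped (opening 0.265 × 85 ≈ 22.5 mm). Now lift.

Request:
arm_command(
  plan=[
    {"translation":[0,0,-0.5],"twist":0,"gripper":0},
    {"translation":[0,0,-1.5],"twist":0,"gripper":0},
    {"translation":[0,0,-3],"twist":0,"gripper":0},
    {"translation":[0,0,-5],"twist":0,"gripper":0},
    {"translation":[0,0,-6],"twist":0,"gripper":0},
  ],
  squeeze=80,
)

```text
clock: 4.0
eef_pos: [466.1, 58.9, 135.3]
tcp_rot: [3.139, 0.001, -1.209]
contact_force: [-0.0, 0.0, -2.5]
opening: 0.258
```

```bash
python3 -c "
from h import *
go(598.2,166.2,135)
cv2.imwrite('pics/s4.png',cv2.resize(grab_frame('side')[130:280,200:400],None,fx=4,fy=4))"
```

```text
t 4.0 pos [466.1  58.9 135.3] rot [ 3.139e+00  1.000e-03 -1.209e+00] F [-0.   0.  -2.5] op 0.258 -> cm [ -5.36 -16.15  -0.02]
```

View pics/s4.png

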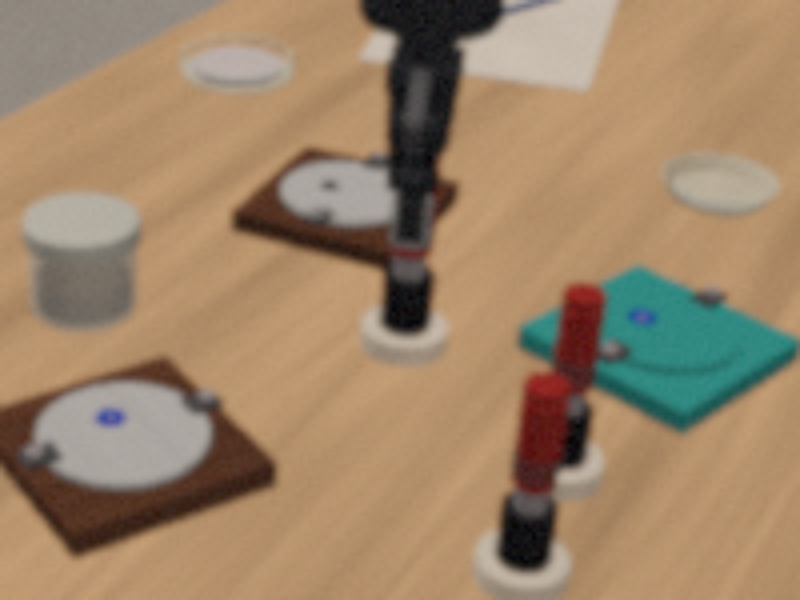

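The punch hangs upright and the wrist force of −2.5 N matches its weight. Carrying it to the spot.

Request:
arm_command(
  plan=[
    {"translation":[-0.5,-1.5,0],"twist":0,"gripper":0},
    {"translation":[-1.3,-4,0],"twist":0,"gripper":0},
    {"translation":[-2.3,-7,0],"twist":0,"gripper":0},
    {"translation":[-3.3,-10,0],"twist":0,"gripper":0},
    {"translation":[-4.3,-13,0],"twist":0,"gripper":0},
  ],
)

```text
clock: 4.47
eef_pos: [574.2, 146.1, 136.0]
tcp_rot: [3.141, 0.0, -1.209]
contact_force: [-1.0, -0.5, -3.3]
opening: 0.264
```

Request:
arm_command(
  plan=[
    {"translation":[-0.7,-2.1,0],"twist":0,"gripper":0},
    {"translation":[-1.0,-3.1,0],"twist":0,"gripper":0},
    {"translation":[-1.0,-3.1,0],"twist":0,"gripper":0},
    {"translation":[-1.0,-3.1,0],"twist":0,"gripper":0},
    {"translation":[-1.0,-3.1,0],"twist":0,"gripper":0},
  ],
)

```text
clock: 4.88
eef_pos: [598.1, 165.5, 135.4]
tcp_rot: [3.138, 0.0, -1.209]
contact_force: [0.5, -0.6, -3.1]
opening: 0.261
```

```bash
python3 -c "
from h import *
go(598.2,166.2,102)
cv2.imwrite('pics/s5.png',cv2.resize(grab_frame('side')[130:280,140:340],None,fx=4,fy=4))
t=grab_frame('top');cv2.imwrite('pics/t5.png',cv2.resize(t[100:250,160:360],None,fx=4,fy=4))"
```

```text
t 4.88 pos [598.1 165.5 135.4] rot [ 3.138  0.    -1.209] F [ 0.5 -0.6 -3.1] op 0.261 -> cm [-0.06 -0.04  3.34]
```

View pics/s5.png

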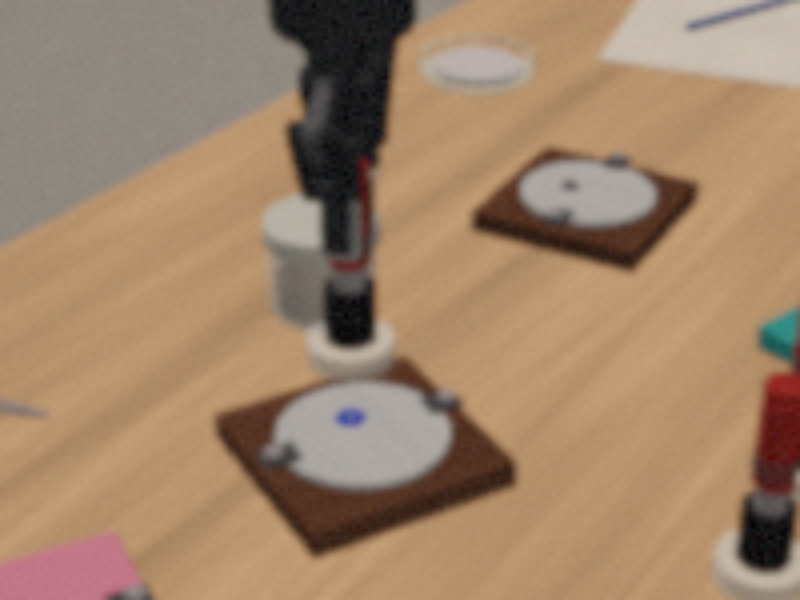

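View pics/t5.png

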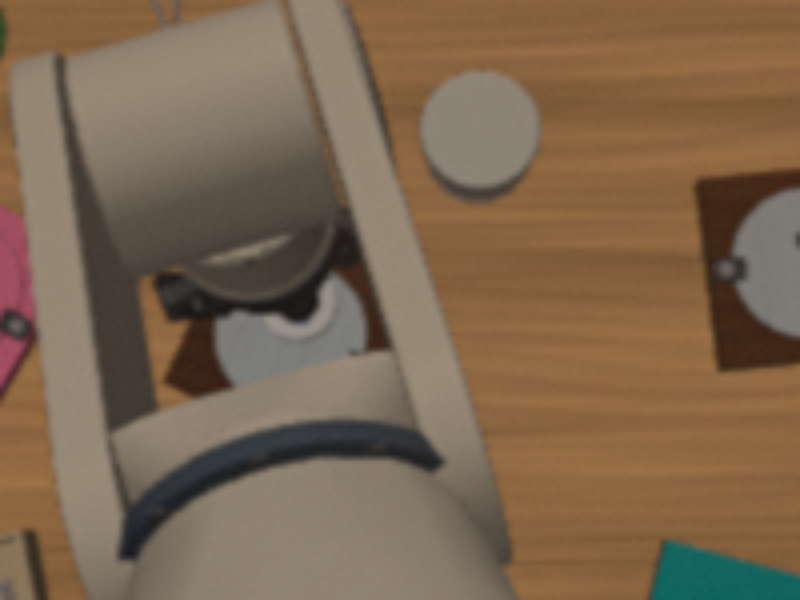

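In the side view the foot at (350,340) sits directly above the blue spot at (350,417). I'll lower it slowly.

Request:
arm_command(
  plan=[
    {"translation":[0,0,0.7],"twist":0,"gripper":0},
    {"translation":[0,0,1.5],"twist":0,"gripper":0},
    {"translation":[-0.05,0,2.3],"twist":0,"gripper":0},
    {"translation":[-0.05,0,3],"twist":0,"gripper":0},
    {"translation":[-0.05,0,3.3],"twist":0,"gripper":0},
  ],
)

```text
clock: 5.4
eef_pos: [597.3, 165.6, 101.0]
tcp_rot: [3.137, 0.0, -1.21]
contact_force: [-0.3, -0.4, -2.9]
opening: 0.258
```

Request:
arm_command(
  plan=[
    {"translation":[0,0,0.1],"twist":0,"gripper":0},
    {"translation":[0,0,0.2],"twist":0,"gripper":0},
    {"translation":[0,0,0.3],"twist":0,"gripper":0},
    {"translation":[0,0,0.4],"twist":0,"gripper":0},
    {"translation":[0,0,0.4],"twist":0,"gripper":0},
  ],
)

```text
clock: 5.82
eef_pos: [597.4, 165.7, 97.1]
tcp_rot: [3.138, 0.0, -1.21]
contact_force: [0.2, -0.5, -2.4]
opening: 0.264
```

```bash
python3 -c "
from h import *
go(598.2,166.2,95)
cv2.imwrite('pics/s6.png',cv2.resize(grab_frame('side')[130:280,140:340],None,fx=4,fy=4))"
```

```text
t 5.82 pos [597.4 165.7  97.1] rot [ 3.138  0.    -1.21 ] F [ 0.2 -0.5 -2.4] op 0.264 -> cm [-0.02 -0.1   0.21]
```

View pics/s6.png

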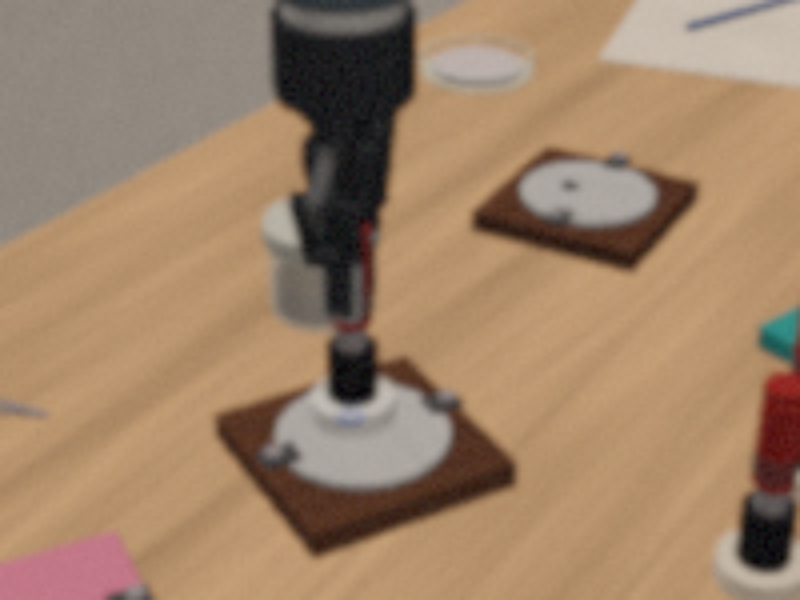

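The spot shows blue through the clear foot. The foot sits about 1 px (2 mm) to the right of centre, so I'll nudge it and then bring it into contact.

Request:
arm_command(
  plan=[
    {"translation":[-0.03,-0.14,0],"twist":0,"gripper":0},
    {"translation":[-0.03,-0.14,0.05],"twist":0,"gripper":0},
    {"translation":[-0.03,-0.14,0.1],"twist":0,"gripper":0},
    {"translation":[-0.03,-0.14,0.2],"twist":0,"gripper":0},
    {"translation":[-0.03,-0.14,0.3],"twist":0,"gripper":0},
  ],
  squeeze=100,
)

```text
clock: 6.28
eef_pos: [599.0, 166.5, 94.7]
tcp_rot: [3.138, 0.0, -1.21]
contact_force: [-2.4, -0.4, 7.6]
opening: 0.258
```

```bash
python3 -c "
from h import *
go(598.5,166.4,84)"
```

```text
t 6.28 pos [599.  166.5  94.7] rot [ 3.138  0.    -1.21 ] F [-2.4 -0.4  7.6] op 0.258 -> cm [-0.01  0.04  1.07]
```

Contact: the foot is down and the spring is loading. Now press.

Request:
arm_command(
  plan=[
    {"translation":[0,0,0.2],"twist":0,"gripper":0},
    {"translation":[0,0,0.5],"twist":0,"gripper":0},
    {"translation":[0,0,0.8],"twist":0,"gripper":0},
    {"translation":[0,0,1.0],"twist":0,"gripper":0},
    {"translation":[0,0,1.0],"twist":0,"gripper":0},
  ],
)

```text
clock: 6.7
eef_pos: [598.9, 166.4, 85.4]
tcp_rot: [3.138, 0.0, -1.21]
contact_force: [-2.8, -0.9, 7.3]
opening: 0.255
```

```bash
python3 -c "
from h import *
go(598.5,166.4,84)
cv2.imwrite('pics/s7.png',cv2.resize(grab_frame('side')[130:280,140:340],None,fx=4,fy=4))"
```

```text
t 6.7 pos [598.9 166.4  85.4] rot [ 3.138  0.    -1.21 ] F [-2.8 -0.9  7.3] op 0.255 -> cm [-0.01  0.04  0.14]
```

View pics/s7.png

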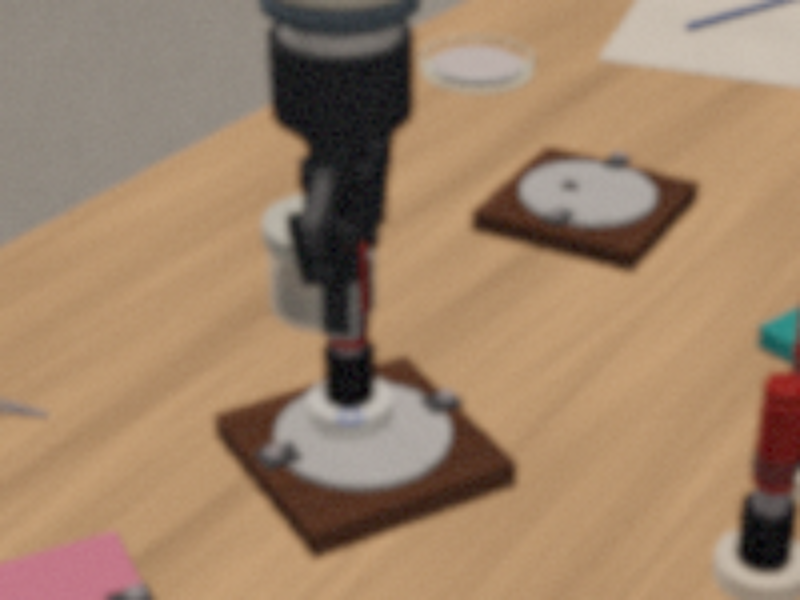

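The barrel is nearly flush with the sleeve. A force of 7–9 N suggests about 9 mm of travel, which is borderline, so I'll press on towards the end stop.

Request:
arm_command(
  plan=[
    {"translation":[0,0,0.1],"twist":0,"gripper":0},
    {"translation":[0,0,0.15],"twist":0,"gripper":0},
    {"translation":[0,0,0.2],"twist":0,"gripper":0},
    {"translation":[0,0,0.25],"twist":0,"gripper":0},
    {"translation":[0,0,0.25],"twist":0,"gripper":0},
  ],
)

```text
clock: 7.17
eef_pos: [598.9, 166.4, 83.5]
tcp_rot: [3.138, 0.0, -1.21]
contact_force: [-1.6, -0.1, 4.1]
opening: 0.256
```

```bash
python3 -c "
from h import *
go(598.5,166.4,84)
cv2.imwrite('pics/s8.png',cv2.resize(grab_frame('side')[130:280,140:340],None,fx=4,fy=4))"
```

```text
t 7.17 pos [598.9 166.4  83.5] rot [ 3.138  0.    -1.21 ] F [-1.6 -0.1  4.1] op 0.256 -> cm [-0.02  0.03 -0.05]
```

View pics/s8.png

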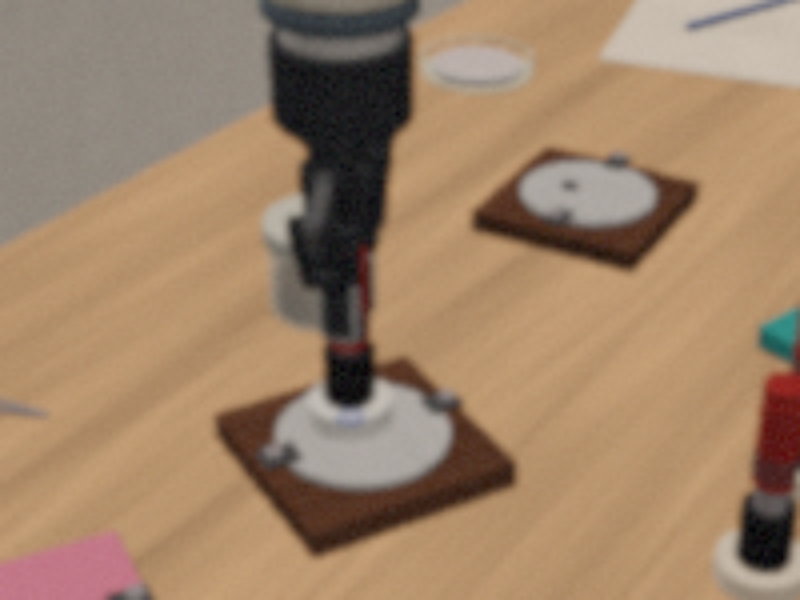

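Request:
arm_command(
  plan=[
    {"translation":[0,0,0.05],"twist":0,"gripper":0},
    {"translation":[0,0,0.1],"twist":0,"gripper":0},
    {"translation":[0,0,0.15],"twist":0,"gripper":0},
    {"translation":[0,0,0.15],"twist":0,"gripper":0},
    {"translation":[0,0,0.15],"twist":0,"gripper":0},
  ],
)

```text
clock: 7.63
eef_pos: [599.0, 166.4, 83.2]
tcp_rot: [3.139, 0.0, -1.21]
contact_force: [-5.1, -1.8, 14.5]
opening: 0.258
```

It bottomed out: force jumped from 4 N to 14.5 N at z = 83.2, so the spring has snapped. I'll let it spring back in a controlled way by raising the grip 12 mm.

Request:
arm_command(
  plan=[
    {"translation":[0,0,-0.3],"twist":0,"gripper":0},
    {"translation":[0,0,-0.6],"twist":0,"gripper":0},
    {"translation":[0,0,-0.9],"twist":0,"gripper":0},
    {"translation":[0,0,-1.1],"twist":0,"gripper":0},
    {"translation":[0,0,-1.1],"twist":0,"gripper":0},
  ],
)

```text
clock: 8.05
eef_pos: [599.5, 166.6, 95.0]
tcp_rot: [3.14, 0.0, -1.21]
contact_force: [-1.6, -0.4, 5.4]
opening: 0.257
```

```bash
python3 -c "
from h import *
go(598.9,166.4,95.2)"
```

```text
t 8.05 pos [599.5 166.6  95. ] rot [ 3.14  0.   -1.21] F [-1.6 -0.4  5.4] op 0.257 -> cm [-0.    0.07 -0.02]
```

Request:
arm_command(
  plan=[
    {"translation":[0,0.04,-0.03],"twist":0,"gripper":0},
    {"translation":[0,0.04,-0.03],"twist":0,"gripper":0},
    {"translation":[0,0.04,-0.03],"twist":0,"gripper":0},
    {"translation":[0,0.04,-0.03],"twist":0,"gripper":0},
    {"translation":[0,0.04,-0.03],"twist":0,"gripper":0},
  ],
  squeeze=30,
)

```text
clock: 8.47
eef_pos: [599.6, 166.6, 95.3]
tcp_rot: [3.141, 0.0, -1.21]
contact_force: [0.8, 1.3, 3.2]
opening: 0.254
```

```bash
python3 -c "
from h import *
go(598.9,166.4,95.2)
cv2.imwrite('pics/s9.png',cv2.resize(grab_frame('side')[130:280,140:340],None,fx=4,fy=4))"
```

```text
t 8.47 pos [599.6 166.6  95.3] rot [ 3.141  0.    -1.21 ] F [0.8 1.3 3.2] op 0.254 -> cm [-0.01  0.07  0.01]
```

View pics/s9.png

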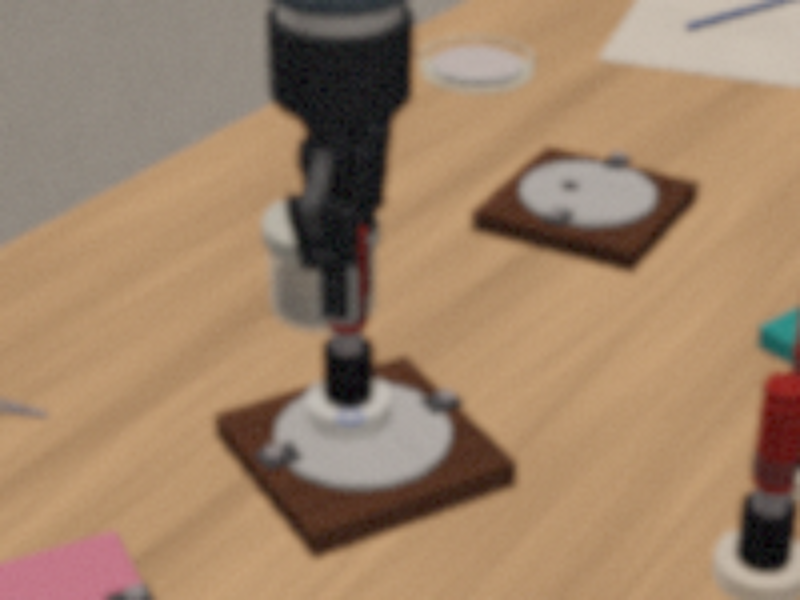

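The neck is showing again, and the 3 N residual is below the spring's preload. Time to open the jaws.

Request:
arm_command(
  plan=[
    {"translation":[0,0,0],"twist":0,"gripper":0.26},
    {"translation":[0,0,0],"twist":0,"gripper":0.3},
    {"translation":[0,0,0],"twist":0,"gripper":0.4},
    {"translation":[0,0,0],"twist":0,"gripper":0.55},
    {"translation":[0,0,0],"twist":0,"gripper":0.7},
  ],
)

```text
clock: 8.93
eef_pos: [599.2, 166.5, 95.0]
tcp_rot: [3.14, 0.0, -1.21]
contact_force: [-0.3, 1.0, 0.3]
opening: 0.667
```

Request:
arm_command(
  plan=[
    {"translation":[0,0,0],"twist":0,"gripper":1},
    {"translation":[0,0,0],"twist":0,"gripper":1},
    {"translation":[0,0,0],"twist":0,"gripper":1},
    {"translation":[0,0,0],"twist":0,"gripper":1},
    {"translation":[0,0,0],"twist":0,"gripper":1},
  ],
)

```text
clock: 9.35
eef_pos: [599.2, 166.5, 95.0]
tcp_rot: [3.14, 0.0, -1.21]
contact_force: [-0.0, -0.1, -0.5]
opening: 0.998
```

```bash
python3 -c "
from h import *
go(598.9,166.4,220)
cv2.imwrite('pics/s10.png',cv2.resize(grab_frame('side')[130:280,140:340],None,fx=4,fy=4))"
```

```text
t 9.35 pos [599.2 166.5  95. ] rot [ 3.14  0.   -1.21] F [-0.  -0.1 -0.5] op 0.998 -> cm [-1.00e-02  5.00e-02 -1.25e+01]
```

View pics/s10.png

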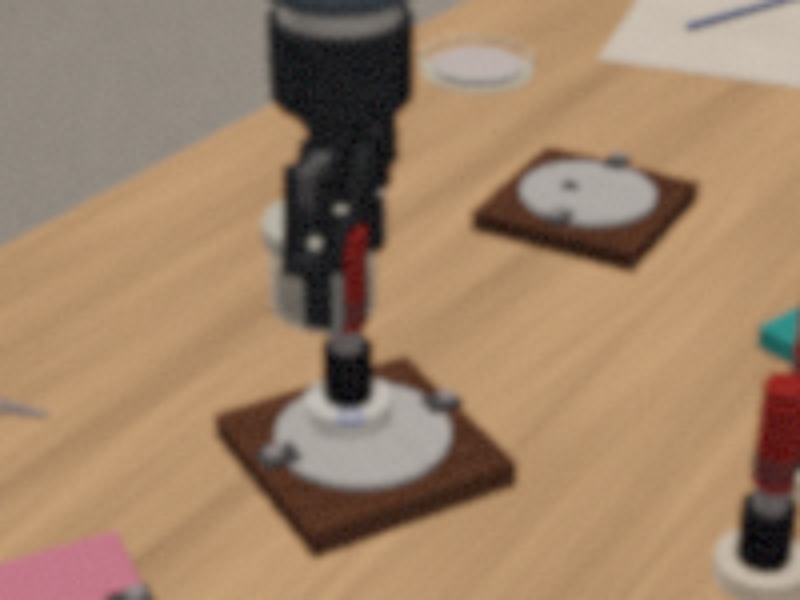

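The gripper has let go and the punch is standing with its spring out. I'll retreat straight up, then back away so the top camera can see it.

Request:
arm_command(
  plan=[
    {"translation":[0,0,-1],"twist":0,"gripper":1},
    {"translation":[0,0,-2.5],"twist":0,"gripper":1},
    {"translation":[0,0,-4.5],"twist":0,"gripper":1},
    {"translation":[0,0,-7],"twist":0,"gripper":1},
    {"translation":[0,0,-10],"twist":0,"gripper":1},
  ],
)

```text
clock: 9.82
eef_pos: [598.5, 166.3, 195.7]
tcp_rot: [3.138, 0.0, -1.21]
contact_force: [-0.1, -0.1, 0.3]
opening: 0.998
```

Request:
arm_command(
  plan=[
    {"translation":[0,0,-2],"twist":0,"gripper":1},
    {"translation":[2,2,-3],"twist":0,"gripper":1},
    {"translation":[5,5,-3],"twist":0,"gripper":1},
    {"translation":[8,8,-3],"twist":0,"gripper":1},
    {"translation":[11,10,-3],"twist":0,"gripper":1},
  ],
)

```text
clock: 10.23
eef_pos: [542.1, 27.0, 226.9]
tcp_rot: [3.138, 0.0, -1.209]
contact_force: [0.7, 0.4, -0.6]
opening: 1.0
```

Request:
arm_command(
  plan=[
    {"translation":[3,2.5,0],"twist":0,"gripper":1},
    {"translation":[6,5,0],"twist":0,"gripper":1},
    {"translation":[9,7,0],"twist":0,"gripper":1},
    {"translation":[11,8,0],"twist":0,"gripper":1},
    {"translation":[11,8,0],"twist":0,"gripper":1},
  ],
)

```text
clock: 10.65
eef_pos: [505.6, -107.9, 228.3]
tcp_rot: [3.139, -0.002, -1.212]
contact_force: [0.6, -0.5, -0.9]
opening: 0.998
```

```bash
python3 - <<'E'
from h import *
print(sense()["clock"],sense()["eef_pos"],sense()["qvel"].round(3))
for n in("side","top"):
    im0=grab_frame(n); cv2.imwrite(f"pics/{n}11.png",im0)
    im=im0.astype(int);b,g,r=im[...,0],im[...,1],im[...,2]
    for c,s in blobs((r>g+70)&(r>b+70)&(g<50)): print(n," red",c,s,"z146",plane(n,*c,146).round(1))
    print("expect",[proj(n,[598.2,166.2,z]).round(1).tolist() for z in(22,36,115,146)])
    hsv=cv2.cvtColor(im0,cv2.COLOR_BGR2HSV)
    for c,s in blobs((hsv[...,1]<60)&(hsv[...,2]>110),400):
        if s[4]<900: print(" white",c,s)
c=cv2.imread("pics/top11.png")[100:250,160:360];d=cv2.imread("pics/side11.png")[130:280,140:340]
cv2.imwrite("pics/e11.png",cv2.resize(np.hstack([c,d]),None,fx=2,fy=2,interpolation=2))
E
```

```text
10.65 [ 505.55803896 -107.92396631  228.28784702] [ 0.061  0.005 -0.001  0.031  0.001  0.074]
side  red [226.14, 193.25] [223, 187, 7, 17, 73] z146 [582.6 188.2 146. ]
side  red [345.35, 206.28] [341, 202, 9, 11, 68] z146 [352.   95.9 146. ]
side  red [341.0, 214.82] [340, 212, 3, 7, 11] z146 [347.  131.7 146. ]
side  red [346.07, 216.43] [344, 214, 4, 7, 14] z146 [336.6 131.7 146. ]
side  red [336.5, 228.93] [331, 223, 12, 17, 101] z146 [335.3 182.7 146. ]
expect [[227.2, 234.2], [227.1, 229.2], [226.5, 199.6], [226.3, 187.2]]
 white [506.01, 167.29] [498, 93, 14, 131, 842]
 white [286.62, 177.65] [269, 170, 36, 17, 446]
 white [216.95, 189.27] [206, 178, 29, 34, 428]
 white [230.36, 238.84] [206, 224, 47, 28, 877]
 white [262.05, 343.23] [233, 330, 61, 28, 401]
top  red [231.02, 169.62] [228, 166, 7, 8, 48] z146 [600.1 165.4 146. ]
top  red [284.55, 267.23] [281, 263, 8, 10, 62] z146 [372.1  45.7 146. ]
top  red [244.49, 275.68] [241, 271, 8, 10, 63] z146 [354.7 137.4 146. ]
expect [[234.9, 177.9], [234.5, 177.2], [231.8, 172.5], [230.7, 170.4]]
 white [455.66, 40.72] [439, 33, 34, 16, 512]
 white [490.11, 39.76] [473, 32, 35, 16, 513]
 white [114.12, 49.89] [98, 42, 33, 16, 500]
 white [14.36, 52.47] [0, 45, 30, 16, 448]
 white [425.67, 87.48] [409, 72, 34, 33, 824]
 white [279.48, 132.03] [265, 118, 30, 29, 661]
 white [353.85, 162.93] [344, 147, 23, 36, 479]
 white [231.9, 185.08] [214, 165, 37, 37, 869]
```

View pics/e11.png

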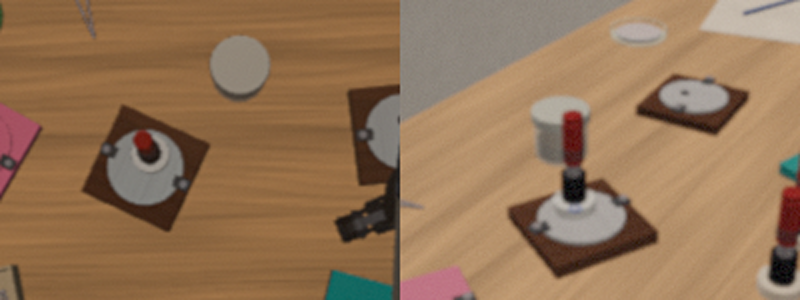

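In both views the punch stands upright on the spot, its cap at most about 2 mm from the expected axis and at full height. The jar's top-view pixel hasn't changed, at (279.5,132). I'll let the arm settle and hand in.

```bash
python3 -c "
from h import *
grab_frame('top');print(sense()['qvel'].round(3),sense()['contact_force'].round(1));print(job.sign_off())"
```

```text
[ 0.026  0.006  0.002  0.002 -0.001 -0.001] [0.8 0.4 0.5]
the job is handed in; nothing more can be done
None
```

I took the farthest red punch by its barrel, stood it on the blue spot of the undrilled disc, and pressed it until its spring snapped. I then eased it back out, let go, backed the arm away and handed the job in at about 11 s. The sign-off gives no verdict.

- **Snap:** the force fell to about 4 N as I pressed, then jumped to 14.5 N at the end stop. That was about 12 mm below first contact, well past the 9 mm needed.
- **Final pose:** both cameras show the punch upright and sprung back to full height, with its cap within about 2 mm of the spot's axis. That is close to the camera calibration error.
- **Jar and gripper:** the jar has not moved in the top view, and the gripper is well clear of everything.
- **Disagreements:** nothing failed. The one mismatch was the foot sitting about 2 mm off before pressing, which I corrected. At hand-in the arm was still settling slightly, at 0.026 rad/s on joint 1, away from the punch.

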